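# Seat a slide holder under the stage lip

### The job

Take the aluminium slide holder by its orange bar off the sloped rest and fit it into the pocket of the black microscope stage: tuck its blue edge in at a tilt under the steel lip, gently push the spring keeper back and turn the plate down until it lies flat on the pocket floor. Then let go, and do not shift the other things on the bench.

Things in the scene. Friction and masses are not known exactly. Their poses are not given: they have to be found in the camera images.
- stage_mid (a point): Point above the middle of the fixed white foot of the microscope stage, 80 mm above the table, level with the floor of the pocket in the black stage top; z up. The stage top has been wound by its drive along this x and stays there: the pocket centre lies at some unknown x from -18 to +18 mm of this point (same y, z and axes), so lip, keeper and pocket walls must be seen or felt for.
- stage: White foot under the black stage top (200 x 156 mm, top of the walls 98 mm above the table); same axes as stage_mid, origin on the table 80 mm below it. From the pocket's centre: pocket 96 mm wide (y -48 to +48), side and rear walls 18 mm high, inner face of the rear wall at x = +75. At the -x end (nearer the robot) a steel lip, 8 mm thick: lower edge at x = -63, 15 mm above the floor, reaching to x = -105.
- keeper (a joint): How far the brass spring keeper under the lip is pushed back towards -x, 0 (free) to 0.009 m (stop). Face 60 mm wide, 1.5 to 12.5 mm above the pocket floor; free, it is at x = -70 mm from the pocket centre, 7 mm inside the lip's edge. Spring 3 N to start, 10 N at the stop. A 150 mm plate fits only with it pushed back 5 mm or more; seated, it reads about 0.005 and holds the plate to the rear wall.
- plate_grip (a point): Centre of the orange grip bar (14 mm thick along x, 70 mm along y, 40 mm high) on the middle of the slide holder: aluminium plate with two glass slides, 150 (x) x 90 (y) x 8 mm, 0.3 to 0.5 kg. Point 20 mm above the plate's top, 28 mm above its underside; plate axes, z out of its top. Blue edge at x = -75 mm. It starts on the sloped rest, pitched 30 degrees, blue edge lowest, towards the robot.
- plate_nose (a point): Middle of the plate's blue edge face (half-way through its thickness): 75 mm towards -x and 24 mm below the grip bar's centre, in the plate's axes.
- rest: White sloped rest that holds the plate, fixed to the table, 150 mm wide. Origin: centre of its underside on the table. Its board rises 30 degrees towards its +x, 70 mm high at the middle and about 110 mm at the back, with a ledge at the low end that stands 6 mm above the board (below the plate's top face). The plate may lie up to 15 mm off to either side.
- oil_bottle: Bystander: small amber bottle, 32 mm across, 65 mm high, loose; leave it alone. Origin: centre of its underside.
- canister: Bystander: grey round canister, 42 mm across, 56 mm high, loose; leave it alone. Origin: centre of its underside.
- dish: Bystander: clear shallow round dish, 90 mm across, 16 mm high, loose; leave it alone. Origin: centre of its underside.
- slide_box: Bystander: green flat box, 105 x 85 x 32 mm, loose; leave it alone. Origin: centre of its underside.
- cleaner: Bystander: white bottle with blue cap, 56 mm across, 130 mm high, loose; leave it alone. Origin: centre of its underside.
- beaker: Bystander: glass beaker, 72 mm across, 85 mm high, loose; leave it alone. Origin: centre of its underside.
- blank_plate: Bystander: dark steel blank plate without a grip bar, 150 x 90 x 8 mm, lying flat, loose; leave it alone. Origin: centre of its underside.
Not all that is in view belongs to the job. Leave any purple or red look-alike of the part that bears plate_grip alone.

How it is judged (in metres and radians):
On the way, in this order (a step that is already met when the one before it is completed fails the run):
1. the holder is lifted off its rest (distance of plate_grip from where it was at the start of the episode above 0.05 m), for 0.1 s.
2. its blue edge is under the lip, pushing the keeper, while the plate is still tilted (value of joint keeper above 0.001 m and contact force between plate and keeper above 1.5 N and z of plate_nose in the frame of stage_mid between 0 and 0.015 m and angle between plate_grip's own z axis and vertical above 0.07 rad), for 0.04 s.
At the end, for the whole second after the job is handed in: The plate lies flat on the pocket floor (grip bar centre 28 mm above it within 2.5 mm, tilt under 0.025 rad), its blue edge under the lip and held by the keeper (pushed back over 2 mm), centred within 5 mm sideways, aligned within 0.07 rad, released and at rest (z of plate_grip in the frame of stage_mid between 0.0255 and 0.0305 m and y of plate_grip in the frame of stage_mid between -0.005 and 0.005 m and x of plate_nose in the frame of stage_mid between -0.101 and -0.054 m and value of joint keeper above 0.002 m and contact force between plate and keeper above 1.5 N and angle between plate_grip's own z axis and vertical below 0.025 rad and angle between the x axis of plate_grip and the x axis of stage_mid, either way round below 0.07 rad and linear speed of plate below 0.01 m/s); the robot touches nothing.
It fails at once if the plate is forced against the keeper with over 45 N (contact force between plate and keeper above 45 N).
It fails at once if another thing on the bench is shifted by more than 25 mm (distance of any of oil_bottle, canister, dish, slide_box, cleaner, beaker, blank_plate from where it was at the start of the episode above 0.025 m).
It also fails if it takes over 53 s, if anything falls off the work surface, if the arm or the gripper's body presses on something with over 40 N, if the wrist force passes 120 N, or if a joint passes its speed limit or range.

### The arm

A 6-joint arm with a two-finger parallel gripper is mounted at the origin on the work surface. World frame = base frame: x ahead of the robot, y to its left, z up, the work surface at z = 0. Lengths are in m, angles in degrees, forces in N, time in s.
With the tool pointing down it reaches from about 0.4 to 0.825 m from the base axis. Payload 7 kg.
Tool frame: the origin (TCP) lies at the very end of the fingers, on their centre line; the grasp point (between the pads) lies 19 mm behind it (r.grasp_offset is the z of the grasp point in the tool frame, in m); z points along the fingers, y is the direction in which the jaws open and shut (so a half turn about z gives the same grasp; the last joint's range is limited). The gripper opens to 88 mm and grips with 3 to 60 N. Pads are 19 mm wide; open, the fingers measure 130 mm over their backs; the gripper's body (78 mm by 193 mm) begins 47 mm behind the grasp point.
Start: joints at [-49.727, 20.546, 0.682, 0, -70.136, -16.507], TCP at [0.272, -0.618, 0.227] pointing down, gripper open.
Joint ranges: [-176.03, 176.03], [-82.01, 121.73], [-58.28, 71.71], [-173.87, 95.51], [-174.79, -0.11], [-173.66, 173.66]. Speed limits (degrees/s): [136.94, 136.94, 172.46, 180, 180, 180].

### API

Orientations are given as [roll, pitch, yaw] about the fixed x, y, z axes, in that order (R = Rz(yaw) Ry(pitch) Rx(roll)).
In Python, from plant import r gives the robot as it stands.
- The arm moves only by the tool carry_out, never from a script. Its argument "plan" is a list of rows, each a list of 6 numbers: the shift along the world's x, y, z in m, then the turn, a rotation vector about the world's x, y, z in rad. In form: [[tx, ty, tz, wx, wy, wz], ...]. A call has 1 to 12 rows; each row shifts and turns the pose as measured when the row begins; what a row does not reach is not made up. A row lasts 1/12 s, in which the tool goes at most 41.7 mm and 7.16 degrees, less where a joint would pass 70% of its speed; a pose out of reach is approached as far as the arm can. A call with a gripper value outside its range is refused whole. "fingers" is the closure, from -1 (fully open) to 1 (shut), set as the call begins (left out, the last holds). The fingers move at their own pace and stop on an object; "force" is the grip in N (left out, the last holds). Time passes only in rows, so rows that do not move let the fingers close. It gives the time, the measured TCP pose, the force and the opening at its end, in the units of the state.
- r.get_state(): the state, without advancing time (a new reading comes with each control period).
- r.capture(name): name is "side" or "top"; returns the picture (480x640x3 uint8, red, green, blue); there is no depth.
- r.camera_model(name): a dict with "fov_y" (degrees; the focal length in pixels is half the picture's height over the tangent of half this angle, whatever the lens; pixels are square), "cx", "cy" (the principal point, pixels), "R" (3x3) and "t" (3): a world point X has camera coordinates R X + t. Camera axes: x right, y down, z forward; pixel columns grow to the right and rows downward; lengths in m; the calibration is good to about 2 mm. A picture is of the moment at which its call begins. camera_model takes no time and is no camera call.
- r.close_job(): hands the job in, once; it reports no verdict.
The state is a dict: "time_s": time; "joints": joint angles; "qd": joint speeds; "joint_torque": joint torques, N m; "tcp_pos": TCP position; "eef_rot": TCP orientation; "contact_force": force on the tool from outside, world axes, zero at the start; "moment": the same for the moment, N m; "gripper_width": finger opening in m.
Only numpy, scipy, OpenCV 4.12 (cv2) and the standard library are available. Lean on these libraries where they do the work, as an engineer would, in place of code of your own. Each camera call takes 0.05 s, during which the arm holds its last target.

## Working session

There is one attempt and no reset: what is moved stays moved. The work goes in short steps, Python scripts to look and compute and a tool call to move; the robot and the scene stay as the last step left them, time stands still between calls to the robot, and variables do not carry over. Pictures are saved under pics/ and viewed, and the job is handed in when it is done.

Besides the shell and the picture viewer there is one more tool, called after "Request:" as name(argument=value, ...) on one line, values as JSON. carry_out: Moves the arm, as the interface text tells. Its arguments: {"type":"object","properties":{"plan":{"type":"array"},"fingers":{"type":"number"},"force":{"type":"number"}},"required":["plan"]}

```bash
ls; mkdir -p pics
python3 - <<'E'
from plant import r
import cv2
print(r.get_state(), r.grasp_offset)
for n in ("side","top"):
    im=r.capture(n); cv2.imwrite(f"pics/{n}0.png",im[:,:,::-1]); print(n,r.camera_model(n))
E
```

```text
pics
{'time_s': 0.0, 'joints': array([-4.97280151e+01,  2.05923298e+01,  6.34236967e-01, -2.05083452e-02,
       -7.01364363e+01, -1.65073396e+01]), 'qd': array([-0.05817812, -0.0096867 , -0.06513523, -0.03256807,  0.03296799,
        0.0365571 ]), 'joint_torque': array([-2.67394062e-04, -5.82719278e+01,  2.93058783e+01,  6.99735135e+00,
        6.84848113e-03, -1.91575682e-04]), 'tcp_pos': array([ 0.27179621, -0.61732465,  0.22561489]), 'eef_rot': array([ 1.79903889e+02, -8.37752665e-03, -1.56242332e+02]), 'contact_force': array([ 0.18094365, -0.34885692,  0.47940565]), 'moment': array([ 0.09143277, -0.05245322, -0.0016826 ]), 'gripper_width': 0.08771308037026208} -0.0188
side {'fov_y': 52.66347196860556, 'cx': 325.6681721673359, 'cy': 244.56558844707922, 'R': array([[-0.97898112, -0.20394339,  0.00175007],
       [-0.11225617,  0.53165491, -0.8394889 ],
       [ 0.17027778, -0.82204023, -0.54337403]]), 't': array([0.47119208, 0.15849787, 1.1383451 ])}
top {'fov_y': 49.22130355646506, 'cx': 325.5153378239397, 'cy': 234.5258365000194, 'R': array([[ 0.01191932, -0.99975664,  0.01856326],
       [-0.9974437 , -0.01319571, -0.07022771],
       [ 0.07045557, -0.01767874, -0.99735825]]), 't': array([-0.10009794,  0.54018491,  1.51474993])}
```

View pics/side0.png

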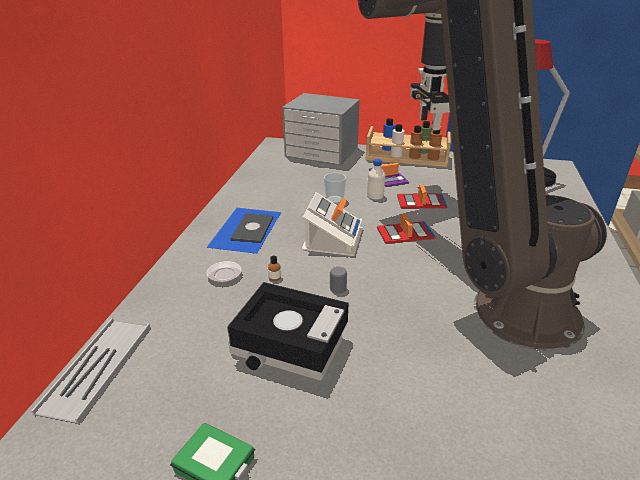

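View pics/top0.png

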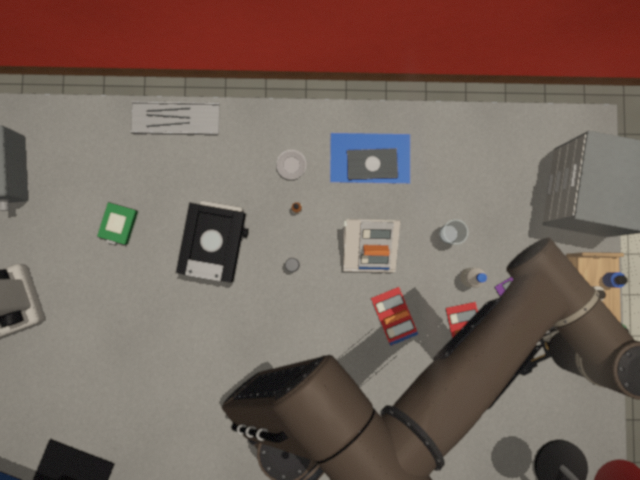

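Run:
```python
import cv2, numpy as np
s=cv2.imread("pics/side0.png"); t=cv2.imread("pics/top0.png")
f=lambda im,x0,x1,y0,y1,k:cv2.resize(im[y0:y1,x0:x1],None,fx=k,fy=k,interpolation=cv2.INTER_CUBIC)
cv2.imwrite("pics/c1.png",np.hstack([f(s,290,370,180,260,5),f(t,335,415,210,290,5)]))
cv2.imwrite("pics/c2.png",np.hstack([f(s,220,355,275,380,3)[:300],f(t,170,270,190,295,3)[:300]]))
```

```text
(no output)
```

View pics/c1.png

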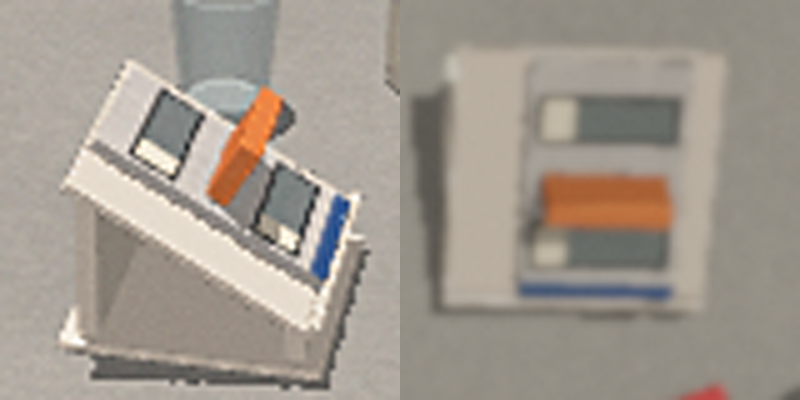

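View pics/c2.png

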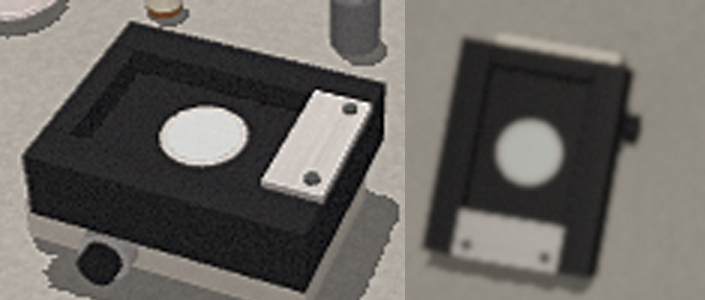

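```bash
cat > h.py <<'E'
import numpy as np, cv2
from plant import r
M={n:r.camera_model(n) for n in("side","top")}
def K(n):
    m=M[n]; f=240/np.tan(np.radians(m["fov_y"]/2)); return f,m["cx"],m["cy"],np.array(m["R"]),np.array(m["t"])
def ray(n,p):
    f,cx,cy,R,t=K(n); d=R.T@np.array([(p[0]-cx)/f,(p[1]-cy)/f,1.]); return -R.T@t,d/np.linalg.norm(d)
def onz(n,p,z):
    c,d=ray(n,p); return c+d*(z-c[2])/d[2]
def proj(n,X):
    f,cx,cy,R,t=K(n); q=R@np.asarray(X)+t; return np.array([cx+f*q[0]/q[2],cy+f*q[1]/q[2]])
def tri(ps,pt):
    A=np.zeros((3,3));b=np.zeros(3);L=[]
    for n,p in(("side",ps),("top",pt)):
        c,d=ray(n,p);P=np.eye(3)-np.outer(d,d);A+=P;b+=P@c;L.append((c,d))
    X=np.linalg.solve(A,b); return X,[np.linalg.norm((np.eye(3)-np.outer(d,d))@(X-c))for c,d in L]
E
python3 - <<'E'
from h import *
for n in M: print(n, -K(n)[3].T@K(n)[4])
s=cv2.imread("pics/side0.png"); t=cv2.imread("pics/top0.png")
def big(im,x0,x1,y0,y1,k,g,name):
    c=im[y0:y1,x0:x1].astype(float); c=255*(c/255)**g
    c=cv2.resize(c.astype(np.uint8),None,fx=k,fy=k,interpolation=cv2.INTER_CUBIC)
    for x in range(x0,x1,10): cv2.putText(c,str(x),((x-x0)*k,8),0,.35,(0,255,255),1); cv2.line(c,((x-x0)*k,10),((x-x0)*k,16),(0,255,255),1)
    for y in range(y0,y1,10): cv2.putText(c,str(y),(0,(y-y0)*k+4),0,.35,(0,255,255),1)
    cv2.imwrite(name,c)
big(s,222,357,278,378,5,.5,"pics/c3.png"); big(t,168,258,195,290,6,.5,"pics/c4.png")
E
```

```text
side [0.28524564 0.94759581 0.75077974]
top [ 0.43327456 -0.06616658  1.55054243]
```

View pics/c3.png

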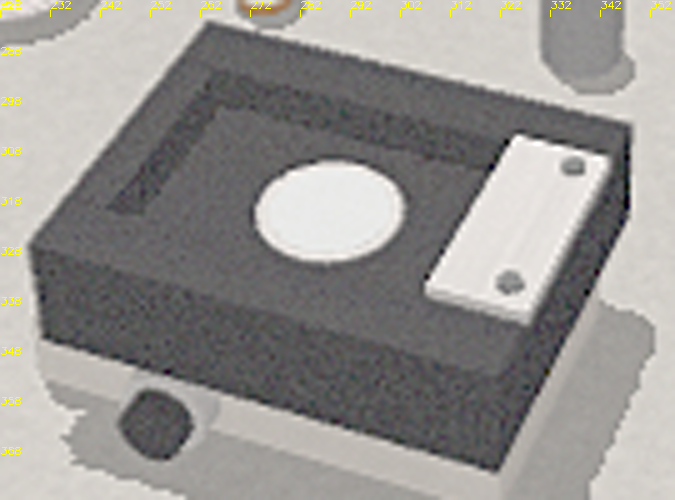

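View pics/c4.png

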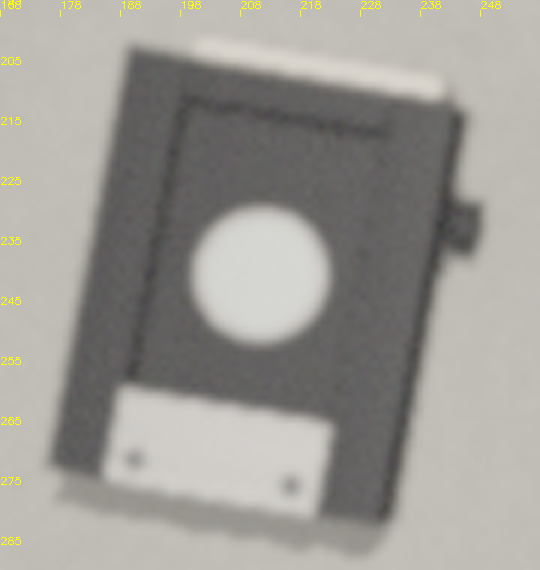

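```bash
cat > st.py <<'E'
from h import *
s=cv2.imread("pics/side0.png"); t=cv2.imread("pics/top0.png")
def blobs(im,x0,x1,y0,y1,th,k=8):
    g=cv2.cvtColor(im,cv2.COLOR_BGR2GRAY)[y0:y1,x0:x1]
    g=cv2.resize(g,None,fx=k,fy=k,interpolation=cv2.INTER_CUBIC)
    m=(g>th).astype(np.uint8)
    cs,_=cv2.findContours(m,cv2.RETR_EXTERNAL,cv2.CHAIN_APPROX_NONE)
    out=[]
    for c in cs:
        a=cv2.contourArea(c)
        if a<100*k*k: continue
        q=(c[:,0].astype(float)+.5)/k-.5+[x0,y0]
        out.append((a/k/k,q))
    return out
res={}
for n,im,box,th in(("top",t,(182,236,225,283),115),("side",s,(265,349,300,347),120)):
    for a,q in blobs(im,*box,th):
        rr=cv2.minAreaRect(q.astype(np.float32)); 
        print(n,round(a),q.min(0).round(1),q.max(0).round(1),rr)
        w=onz(n,(0,0),0)
        for z,nm in((.080,'disc'),(.103,'lip')):
            W=np.array([onz(n,p,z) for p in q]); R=cv2.minAreaRect((W[:,:2]*1000).astype(np.float32)); print('   ',nm,z,[np.round(x,1) for x in R], np.round(cv2.fitEllipse((W[:,:2]*1000).astype(np.float32))[0:2],1).tolist() if nm=='disc' else '')
E
python3 st.py
```

```text
top 561 [185.2 259.7] [222.2 280.8] ((203.73190307617188, 270.1521301269531), (35.86157989501953, 16.510129928588867), 9.761774063110352)
    disc 0.08 [array([433.1, 246.1]), array([99.5, 45.8]), np.float64(80.9)] [[433.0, 245.9], [50.1, 120.1]]
    lip 0.103 [array([433.1, 241.2]), array([98. , 45.1]), np.float64(80.9)] 
top 369 [200.2 229.6] [221.9 251.1] ((211.0625, 240.3125), (21.5, 21.75), 90.0)
    disc 0.08 [array([516.7, 228.1]), array([60.4, 60.7]), np.float64(1.5)] [[516.7, 228.3], [60.5, 60.8]]
    lip 0.103 [array([515.4, 223.5]), array([59.4, 59.7]), np.float64(1.5)] 
side 452 [272.7 310.1] [302.2 329.8] ((287.4375, 319.9375), (19.75, 29.5), 90.0)
    disc 0.08 [array([514.5, 227.1]), array([60. , 60.6]), np.float64(65.7)] [[514.3, 227.0], [60.0, 60.1]]
    lip 0.103 [array([506.7, 251.8]), array([58. , 58.5]), np.float64(65.7)] 
side 113 [336.9 306.6] [348.4 344.7] ((347.0736999511719, 326.8744812011719), (9.94918441772461, 39.67707824707031), 16.808691024780273)
    disc 0.08 [array([391.1, 218.5]), array([116. ,  19.8]), np.float64(88.5)] [[399.5, 216.0], [21.9, 133.6]]
    lip 0.103 [array([387.5, 243.5]), array([112. ,  19.1]), np.float64(88.5)] 
side 731 [306.7 304.4] [343.2 341.9] ((325.0329284667969, 322.6183776855469), (21.397001266479492, 40.91144943237305), 28.23192024230957)
    disc 0.08 [array([436. , 218.3]), array([104.4,  44.9]), np.float64(80.7)] [[436.1, 218.3], [50.9, 122.2]]
    lip 0.103 [array([430.9, 243.3]), array([100.8,  43.4]), np.float64(80.7)]
```

Run:
```python
from h import *
s=cv2.imread("pics/side0.png"); t=cv2.imread("pics/top0.png")
def big(im,x0,x1,y0,y1,k,g,name):
    c=im[y0:y1,x0:x1].astype(float); c=255*(c/255)**g
    c=cv2.resize(c.astype(np.uint8),None,fx=k,fy=k,interpolation=cv2.INTER_CUBIC)
    for x in range(x0,x1,5): cv2.putText(c,str(x),(int((x-x0+.5)*k)-10,8),0,.35,(0,0,255),1); cv2.line(c,(int((x-x0+.5)*k),10),(int((x-x0+.5)*k),16),(0,0,255),1)
    for y in range(y0,y1,5): cv2.putText(c,str(y),(0,int((y-y0+.5)*k)+4),0,.35,(0,0,255),1); cv2.line(c,(24,int((y-y0+.5)*k)),(30,int((y-y0+.5)*k)),(0,0,255),1)
    cv2.imwrite(name,c)
big(s,300,366,188,248,10,.8,"pics/c5.png"); big(t,340,405,215,275,10,.8,"pics/c6.png")
```

```text
(no output)
```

View pics/c5.png

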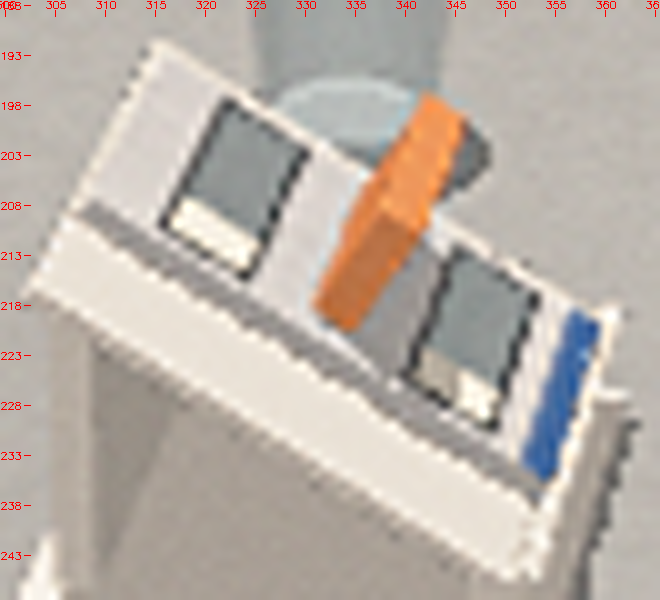

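View pics/c6.png

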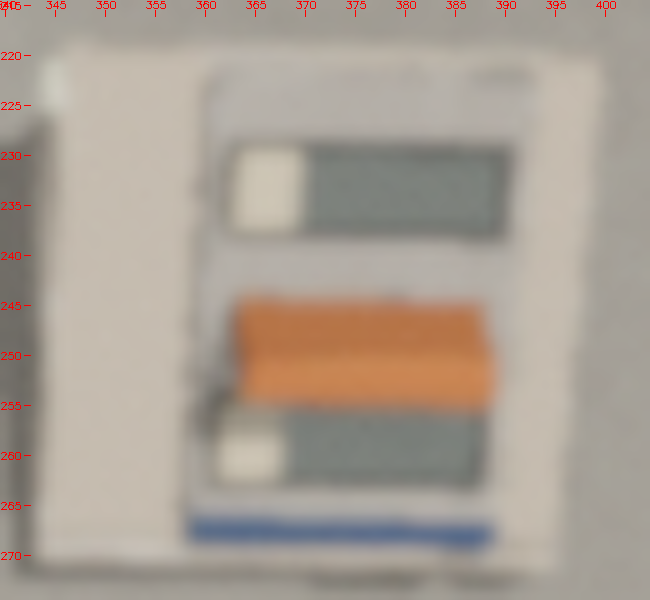

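Run:
```python
from h import *
P={'b+-':((342,210),(364,255.2)),'b--':((346.3,199.6),(388.8,255.6)),'b++':((337,208),(363.8,250.5)),'b-+':((342,197),(388.8,250.5)),
'pl+-':((354.2,236.5),(358.2,269)),'pl--':((359.8,220),(389,269.3)),'pl++':((308,208.5),(360.3,221.5)),'pl-+':((315.5,192.5),(393,222))}
D={}
for k,(a,b) in P.items():
    X,e=tri(a,b); D[k]=X*1000; print(k,(X*1000).round(1),np.round(np.array(e)*1000,1))
m=sum(D[k] for k in list(D)[:4])/4; print('bar top mid',m)
m2=sum(D[k] for k in list(D)[4:])/4; print('plate top mid',m2, m-m2)
v=D['b+-']+D['b++']-D['b--']-D['b-+']; print('bar y dir',v/2, np.degrees(np.arctan2(-v[0],v[1])))
v=D['pl++']+D['pl-+']-D['pl+-']-D['pl--']; print('plate x dir',v/2, np.degrees(np.arctan2(v[2],np.hypot(v[0],v[1]))),np.degrees(np.arctan2(v[1],v[0])))
v=D['pl++']-D['pl-+']+D['pl+-']-D['pl--']; print('plate y dir',v/2,np.degrees(np.arctan2(-v[0],v[1])))
```

```text
b+- [ 478.4 -198.3  111.5] [1. 1.]
b-- [ 478.2 -267.2  108.2] [1. 1.]
b++ [ 491.6 -197.1  116.9] [0.5 0.5]
b-+ [ 491.3 -266.2  115.6] [1.7 1.7]
pl+- [ 440.7 -188.7   37.1] [1. 1.]
pl-- [ 439.5 -277.5   40. ] [2.4 2.4]
pl++ [ 571.2 -187.5  111.5] [1.1 1.1]
pl-+ [ 570.5 -277.4  116. ] [1.2 1.2]
bar top mid [ 484.85207308 -232.21144066  113.05565995]
plate top mid [ 505.48168532 -232.79269172   76.1702411 ] [-20.62961224   0.58125106  36.88541885]
bar y dir [ 0.21532725 68.9365189   2.29444965] -0.17896613463728442
plate x dir [130.72832015   0.61100212  75.18973688] 29.90553233002132 0.2677888588931491
plate y dir [ 0.90096212 89.37805681 -3.69332843] -0.5775419669371952
```

Run:
```python
from h import *
print([a for a in dir(r) if a[0]!='_'])
for n,p,z in(('beaker',(453,231),.085),('cleaner',(481,277),.13),('canister',(292,264),.056),('oil',(296,208),.065),('red1',(398,312),.04),('dish',(291,165),.016),('blank',(373,163),.008)): print(n,onz('top',p,z).round(3))
```

```text
['Unreachable', 'camera_model', 'capture', 'close_job', 'get_state', 'grasp_offset']
beaker [ 0.552 -0.451  0.085]
cleaner [ 0.423 -0.515  0.13 ]
canister [0.454 0.002 0.056]
oil [ 0.613 -0.007  0.065]
red1 [ 0.32  -0.304  0.04 ]
dish [0.747 0.011 0.016]
blank [ 0.758 -0.233  0.008]
```

Request:
carry_out(plan=[[0.015, 0.032, 0.003, 0, 0, 0.096], [0.015, 0.032, 0.003, 0, 0, 0.096], [0.015, 0.032, 0.003, 0, 0, 0.096], [0.015, 0.032, 0.003, 0, 0, 0.096], [0.015, 0.032, 0.003, 0, 0, 0.096], [0.015, 0.032, 0.003, 0, 0, 0.096], [0.015, 0.032, 0.003, 0, 0, 0.096], [0.015, 0.032, 0.003, 0, 0, 0.096], [0.015, 0.032, 0.003, 0, 0, 0.096], [0.015, 0.032, 0.003, 0, 0, 0.096], [0.015, 0.032, 0.003, 0, 0, 0.096], [0.015, 0.032, 0.003, 0, 0, 0.096]], fingers=-1, force=30)

```text
time_s: 1.1
tcp_pos: [0.4497, -0.2191, 0.255]
eef_rot: [179.2, -0.0, -87.9]
contact_force: [0.2, -0.7, 0.2]
gripper_width: 0.0876
```

```bash
cat >> h.py <<'E'
from scipy.spatial.transform import Rotation as Ro
def pose():
    s=r.get_state(); return s, np.array(s["tcp_pos"]), Ro.from_euler('xyz',s["eef_rot"],degrees=True)
def tool(yaw,pitch):
    "tool R for plate with x-axis yaw (deg), nose-down pitch (deg)"
    Rp=Ro.from_euler('z',yaw,degrees=True)*Ro.from_euler('y',-pitch,degrees=True)
    return Rp*Ro.from_euler('xyz',[180,0,-90],degrees=True)
def delta(p,yaw,pitch):
    s,q,R=pose(); T=tool(yaw,pitch); 
    print('dpos mm',((np.array(p)-q)*1000).round(1),'rot',(T*R.inv()).as_rotvec().round(4),'t',s["time_s"],'F',np.round(s["contact_force"],1),'w',round(s["gripper_width"],4))
E
python3 - <<'E'
from h import *
print(tool(0,30).as_matrix().round(2)); delta((.4526,-.2324,.1684),0,30); print(r.get_state()['joints'].round(1))
E
```

```text
[[ 0.   -0.87  0.5 ]
 [-1.   -0.    0.  ]
 [ 0.   -0.5  -0.87]]
dpos mm [  2.9 -13.3 -86.6] rot [ 0.0107 -0.537  -0.0357] t 1.1 F [ 0.2 -0.7  0.2] w 0.0876
[ -3.3   3.2 -17.8   0.1 -69.7   5.4]
```

Request:
carry_out(plan=[[0, -0.002, -0.008, 0.002, -0.09, -0.006], [0, -0.002, -0.014, 0.002, -0.09, -0.006], [0, -0.002, -0.016, 0.002, -0.09, -0.006], [0.001, -0.002, -0.016, 0.002, -0.09, -0.006], [0.001, -0.002, -0.016, 0.002, -0.09, -0.006], [0.001, -0.002, -0.016, 0.001, -0.09, -0.006], [0, 0, 0, 0, 0, 0]])

```text
time_s: 1.68
tcp_pos: [0.4571, -0.2227, 0.1671]
eef_rot: [-148.2, -0.6, -89.1]
contact_force: [-2.3, 0.7, -0.6]
gripper_width: 0.0878
```

Run:
```python
from h import *
delta((.4526,-.2324,.1684),0,30); delta((.5026,-.2324,.0818),0,30);print(r.get_state()['joints'].round(1))
```

```text
dpos mm [-4.5 -9.7  1.3] rot [ 0.0102  0.0314 -0.0153] t 1.6833 F [-2.3  0.7 -0.6] w 0.0878
dpos mm [ 45.5  -9.7 -85.3] rot [ 0.0102  0.0314 -0.0153] t 1.6833 F [-2.3  0.7 -0.6] w 0.0878
[ -7.1  -6.1 -43.5 -10.2 -21.3  16.6]
```

Request:
carry_out(plan=[[-0.0045, -0.0095, 0.001, 0.01, 0.03, -0.015], [0.003, 0, -0.005, 0, 0, 0], [0.008, 0, -0.014, 0, 0, 0], [0.008, 0, -0.014, 0, 0, 0], [0, 0, 0, 0, 0, 0]])

```text
time_s: 2.1
tcp_pos: [0.4704, -0.2325, 0.1335]
eef_rot: [-149.9, 0.0, -90.1]
contact_force: [0.1, 0.3, -0.6]
gripper_width: 0.0877
```

Run:
```python
from h import *
delta((.5026,-.2324,.0818),0,30);print(r.get_state()['joints'].round(1))
import cv2
s=r.capture('side')[:,:,::-1];t=r.capture('top')[:,:,::-1]
f=lambda im,x0,x1,y0,y1,k:cv2.resize(im[y0:y1,x0:x1],None,fx=k,fy=k,interpolation=cv2.INTER_CUBIC)
cv2.imwrite("pics/d1.png",np.hstack([f(s,290,390,150,250,4),f(t,335,435,200,300,4)]))
```

```text
dpos mm [ 32.2   0.1 -51.7] rot [-0.0003  0.0009  0.002 ] t 2.1 F [ 0.1  0.3 -0.6] w 0.0877
[ -8.8  -0.5 -41.9 -13.2 -19.3  20. ]
```

View pics/d1.png

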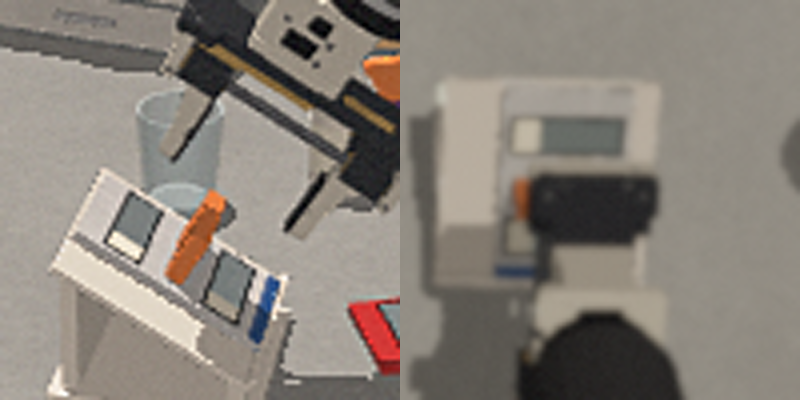

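Request:
carry_out(plan=[[0.008, 0, -0.013, 0, 0, 0], [0.008, 0, -0.013, 0, 0, 0], [0.008, 0, -0.013, 0, 0, 0], [0.006, 0, -0.009, 0, 0, 0], [0, 0, 0, 0, 0, 0]])

```text
time_s: 2.62
tcp_pos: [0.5028, -0.2322, 0.0906]
eef_rot: [-149.5, -0.1, -89.9]
contact_force: [-0.1, 0.5, 0.6]
gripper_width: 0.0876
```

Run:
```python
from h import *
delta((.5026,-.2324,.0818),0,30);print(r.get_state()['joints'].round(1))
```

```text
dpos mm [-0.2 -0.2 -8.8] rot [ 0.0019  0.0087 -0.001 ] t 2.6167 F [-0.1  0.5  0.6] w 0.0876
[ -8.8   6.7 -40.1 -18.7 -13.7  25.9]
```

Request:
carry_out(plan=[[0, 0, -0.004, 0, 0, 0], [0, 0, -0.004, 0.002, 0.008, -0.001], [0, 0, 0, 0, 0, 0]])

```text
time_s: 2.87
tcp_pos: [0.5029, -0.232, 0.0835]
eef_rot: [-149.9, 0.0, -90.0]
contact_force: [0.1, 0.4, 0.2]
gripper_width: 0.0879
```

Run:
```python
from h import *
delta((.5026,-.2324,.0818),0,30);print(r.get_state()['joints'].round(1))
```

```text
dpos mm [-0.3 -0.4 -1.7] rot [-0.0002  0.001  -0.0006] t 2.8667 F [0.1 0.4 0.2] w 0.0879
[ -8.9   7.5 -39.9 -19.4 -13.6  26.6]
```

Request:
carry_out(plan=[[0, 0, -0.001, 0, 0, 0], [0, 0, 0, 0, 0, 0], [0, 0, 0, 0, 0, 0], [0, 0, 0, 0, 0, 0], [0, 0, 0, 0, 0, 0], [0, 0, 0, 0, 0, 0], [0, 0, 0, 0, 0, 0], [0, 0, 0, 0, 0, 0]], fingers=1, force=45)

```text
time_s: 3.53
tcp_pos: [0.5028, -0.2322, 0.0848]
eef_rot: [-149.8, -0.0, -90.0]
contact_force: [0.2, -1.0, 0.7]
gripper_width: 0.04
```

Run:
```python
from h import *
delta((.5026,-.2324,.0818),0,30);print(r.get_state()['joints'].round(1))
```

```text
dpos mm [-0.2 -0.2 -3. ] rot [ 0.0003  0.0042 -0.0004] t 3.5333 F [ 0.2 -1.   0.7] w 0.04
[ -9.    7.4 -39.9 -19.5 -13.6  26.8]
```

Request:
carry_out(plan=[[0, 0, -0.002, 0, 0, 0], [0, 0, -0.001, 0, 0, 0], [0, 0, 0, 0, 0, 0], [0, 0, 0, 0, 0, 0], [0, 0, 0, 0, 0, 0], [0, 0, 0, 0, 0, 0], [0, 0, 0, 0, 0, 0]])

```text
time_s: 4.12
tcp_pos: [0.5024, -0.232, 0.0813]
eef_rot: [-149.8, 0.0, -90.0]
contact_force: [-0.2, 0.2, 1.2]
gripper_width: 0.0141
```

Run:
```python
from h import *
delta((.5026,-.2324,.0818),0,30)
```

```text
dpos mm [ 0.2 -0.4  0.5] rot [-0.0003  0.0032 -0.0005] t 4.1167 F [-0.2  0.2  1.2] w 0.0141
```

Request:
carry_out(plan=[[0, 0, 0.004, 0, 0, 0], [0, 0, 0.01, 0, 0, 0], [0, 0, 0.015, 0, 0, 0], [0, 0, 0.02, 0, 0, 0], [0, 0, 0.02, 0, 0, 0], [0, 0, 0.02, 0, 0, 0], [0, 0, 0.02, 0, 0, 0], [0, 0, 0.015, 0, 0.05, 0], [0, 0, 0.01, 0, 0.05, 0], [0, 0, 0, 0, 0.05, 0], [0, 0, 0, 0, 0, 0]])

```text
time_s: 5.03
tcp_pos: [0.4871, -0.2304, 0.2114]
eef_rot: [-160.4, 0.2, -90.4]
contact_force: [0.5, -0.0, -3.5]
gripper_width: 0.0137
```

Run:
```python
from h import *
delta((.5026,-.2324,.0818),0,30);print(r.get_state()['joints'].round(1),r.get_state()['moment'])
import cv2
s=r.capture('side')[:,:,::-1];t=r.capture('top')[:,:,::-1]
cv2.imwrite("pics/s2.png",s);cv2.imwrite("pics/t2.png",t)
f=lambda im,x0,x1,y0,y1,k:cv2.resize(im[y0:y1,x0:x1],None,fx=k,fy=k,interpolation=cv2.INTER_CUBIC)
cv2.imwrite("pics/d2.png",np.hstack([f(s,290,390,120,220,4),f(t,335,435,200,300,4)]))
```

```text
dpos mm [  15.5   -2.  -129.6] rot [-0.005  -0.1814  0.0069] t 5.0333 F [ 0.5 -0.  -3.5] w 0.0137
[ -6.1  -1.8 -30.5  -3.2 -41.8   7.6] [-0.03486428  1.54660134  0.00602734]
```

View pics/d2.png

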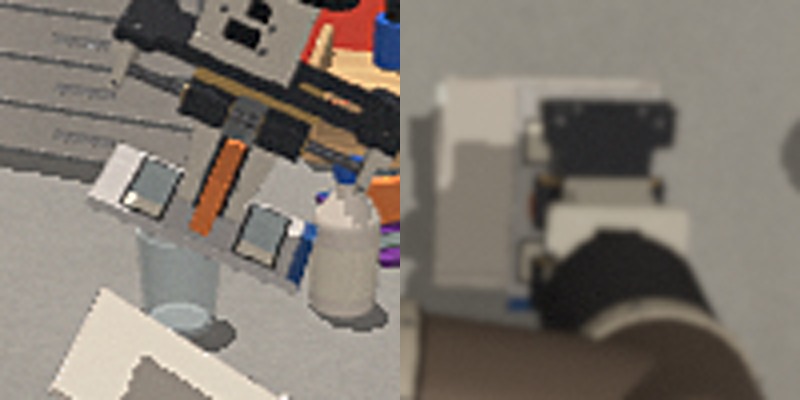

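```bash
cat >> h.py <<'E'
O=np.array([.5153,.2282,.080]); YAW=-9.2; D=.0151
def tcpB(xB,zB,th,yo=0.):
    Rs=Ro.from_euler('z',YAW,degrees=True); Rp=Rs*Ro.from_euler('y',-th,degrees=True)
    B=O+Rs.apply(np.array([xB,yo,zB])/1000)
    return B+Rp.apply([.075,0,.028-D])
def go(xB,zB,th,yo=0.):
    p=tcpB(xB,zB,th,yo); print('tcp',p.round(4)); delta(p,YAW,th)
def where():
    "current B in pocket frame"
    s,q,R=pose(); Rp=R*Ro.from_euler('xyz',[180,0,-90],degrees=True).inv(); 
    B=q+Rp.apply([-.075,0,-.028+D]); Rs=Ro.from_euler('z',YAW,degrees=True)
    b=Rs.inv().apply(B-O)*1000; e=(Rs.inv()*Rp).as_euler('zyx',degrees=True)
    F=Rs.inv().apply(s["contact_force"])
    print('B mm',b.round(1),'yaw,pitch,roll',(e*[1,-1,1]).round(2),'Fpocket',F.round(1),'M',Rs.inv().apply(s["moment"]).round(2),'t',round(s["time_s"],2))
E
python3 - <<'E'
from h import *
go(-52,70,12); where()
E
```

```text
tcp [0.5337 0.2252 0.1782]
dpos mm [ 47.7 455.2 -31.8] rot [ 0.0058  0.1347 -0.1525] t 5.1333 F [-0.4  0.3 -4.4] w 0.0138
B mm [ -21.2 -466.8   92.6] yaw,pitch,roll [ 9.3  19.42  3.44] Fpocket [-0.5  0.2 -4.4] M [-0.25  1.79 -0.03] t 5.13
```

Request:
carry_out(plan=[[0.004, 0.02, 0.0, 0, 0.011, -0.013], [0.004, 0.038, 0.0, 0, 0.011, -0.013], [0.004, 0.038, 0.0, 0, 0.011, -0.013], [0.004, 0.038, 0.0, 0, 0.011, -0.013], [0.004, 0.038, 0.0, 0, 0.011, -0.013], [0.004, 0.038, 0.0, 0, 0.011, -0.013], [0.004, 0.038, 0.0, 0, 0.011, -0.013], [0.004, 0.038, 0.0, 0, 0.011, -0.013], [0.004, 0.038, 0.0, 0, 0.011, -0.013], [0.004, 0.038, 0.0, 0, 0.011, -0.013], [0.004, 0.038, 0.0, 0, 0.011, -0.013], [0.004, 0.038, 0.0, 0, 0.011, -0.013]])

```text
time_s: 6.13
tcp_pos: [0.5174, 0.2174, 0.1965]
eef_rot: [-168.5, -0.0, -100.6]
contact_force: [1.0, -0.8, -3.6]
gripper_width: 0.0138
```

Run:
```python
from h import *
go(-52,70,12); where()
```

```text
tcp [0.5337 0.2252 0.1782]
dpos mm [ 16.3   7.8 -18.3] rot [-0.001  -0.0085  0.0243] t 6.1333 F [ 1.  -0.8 -3.6] w 0.0138
B mm [-67.1  -8.6  88.9] yaw,pitch,roll [-1.42 11.51 -0.31] Fpocket [ 1.1 -0.6 -3.6] M [ 0.04  0.85 -0.01] t 6.13
```

Request:
carry_out(plan=[[0.008, 0.004, -0.003, 0, -0.004, 0.012], [0.008, 0.004, -0.006, 0, -0.004, 0.012], [0, 0, -0.005, 0, 0, 0], [0, 0, 0, 0, 0, 0], [0, 0, 0, 0, 0, 0]])

```text
time_s: 6.55
tcp_pos: [0.5324, 0.2317, 0.1758]
eef_rot: [-168.3, 0.1, -98.8]
contact_force: [-0.0, 0.8, -3.8]
gripper_width: 0.0141
```

Run:
```python
from h import *
s=r.capture('side')[:,:,::-1];t=r.capture('top')[:,:,::-1]
go(-52,70,12); where()
cv2.imwrite("pics/s3.png",s);cv2.imwrite("pics/t3.png",t)
f=lambda im,x0,x1,y0,y1,k:cv2.resize(im[y0:y1,x0:x1],None,fx=k,fy=k,interpolation=cv2.INTER_CUBIC)
cv2.imwrite("pics/d3.png",f(s,215,375,235,355,5)); cv2.imwrite("pics/d4.png",f(t,150,270,190,290,6))
```

```text
tcp [0.5337 0.2252 0.1782]
dpos mm [ 1.4 -6.2  1.9] rot [-0.0027 -0.0041 -0.0061] t 6.65 F [ 0.4  0.6 -4.4] w 0.0136
B mm [-54.5   5.6  68.4] yaw,pitch,roll [ 0.36 11.74  0.19] Fpocket [ 0.3  0.7 -4.4] M [-0.06  1.14  0.01] t 6.65
```

View pics/d3.png

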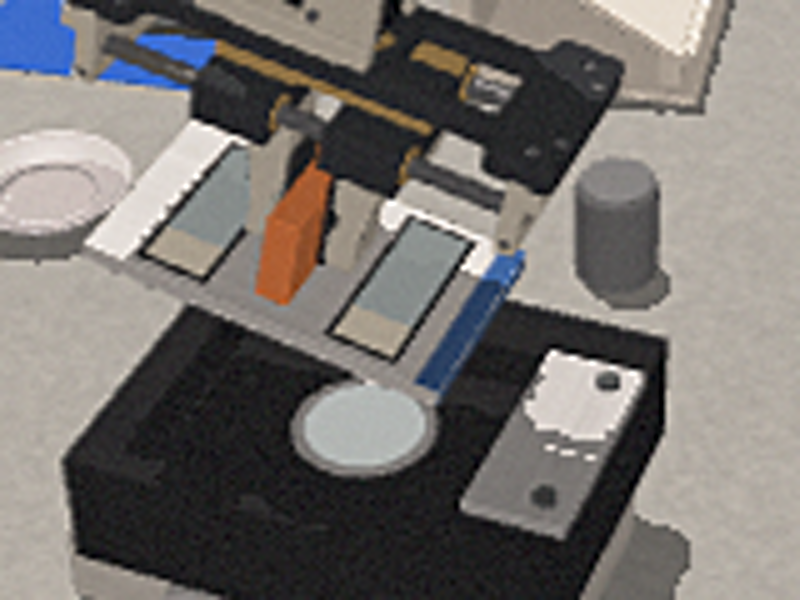

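View pics/d4.png

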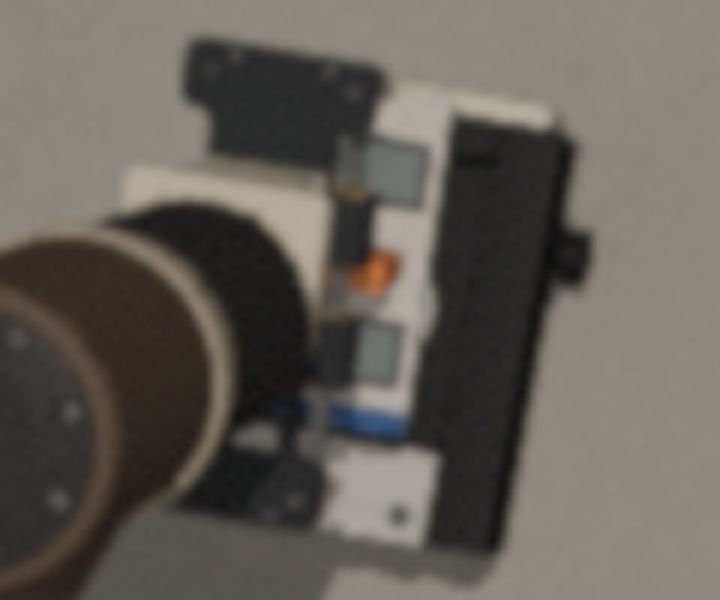

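Run:
```python
from h import *
s,q,R=pose(); Rp=R*Ro.from_euler('xyz',[180,0,-90],degrees=True).inv()
G=q+Rp.apply([0,0,D])
pt=lambda a,b,c:G+Rp.apply(np.array([a,b,c])/1000)
Rs=Ro.from_euler('z',YAW,degrees=True)
X=pt(-75,-45,-20); print('top nose -y: expected px',proj('top',X).round(1),'meas (217.6,262.6)')
m=onz('top',(217.6,262.6),X[2]); print('  diff pocket mm',(Rs.inv().apply(m-X)*1000).round(1))
for nm,a in (('nose bot +y',(-75,45,-28)),('nose top +y',(-75,45,-20)),('rear bot +y',(75,45,-28)),('rear top +y',(75,45,-20)),('bar top +y nose',(-7,35,20)),('bar bottom +y nose',(-7,35,-20)),('bar bottom +y rear',(7,35,-20))):
    p=proj('side',pt(*a)); print(nm,'side px',p.round(1),'crop',((p+.4-[215,235])*5).round(0))
p=proj('top',pt(75,-45,-20));print('rear top -y top px',p,(p+.42-[150,190])*6)
p=proj('top',pt(0,-35,20));print('bar top -y',p,(p+.42-[150,190])*6)
c=cv2.imread('pics/d3.png')
```

```text
top nose -y: expected px [216.  262.4] meas (217.6,262.6)
  diff pocket mm [ 0.3 -4.1  0. ]
nose bot +y side px [300.7 316.4] crop [430. 409.]
nose top +y side px [301.4 313.4] crop [434. 394.]
rear bot +y side px [229.6 286.2] crop [ 75. 258.]
rear top +y side px [229.9 283.1] crop [ 77. 243.]
bar top +y nose side px [273.6 280.7] crop [295. 230.]
bar bottom +y nose side px [270.8 296.3] crop [281. 309.]
bar bottom +y rear side px [264.2 293.5] crop [248. 295.]
rear top -y top px [224.0079039  206.68286636] [446.56742343 102.61719815]
bar top -y [212.78660442 236.1768162 ] [379.2396265  279.58089719]
```

Run:
```python
from h import *
s=cv2.imread("pics/s3.png"); t=cv2.imread("pics/t3.png")
def big(im,x0,x1,y0,y1,k,g,name):
    c=im[y0:y1,x0:x1].astype(float); c=255*(c/255)**g
    c=cv2.resize(c.astype(np.uint8),None,fx=k,fy=k,interpolation=cv2.INTER_CUBIC)
    for x in range(x0,x1,5): cv2.putText(c,str(x),(int((x-x0+.5)*k)-10,8),0,.35,(0,0,255),1); cv2.line(c,(int((x-x0+.5)*k),10),(int((x-x0+.5)*k),16),(0,0,255),1)
    for y in range(y0,y1,5): cv2.putText(c,str(y),(0,int((y-y0+.5)*k)+4),0,.35,(0,0,255),1); cv2.line(c,(24,int((y-y0+.5)*k)),(30,int((y-y0+.5)*k)),(0,0,255),1)
    cv2.imwrite(name,c)
big(s,228,324,256,320,8,.7,"pics/c7.png"); big(t,195,245,200,272,8,.7,"pics/c8.png")
```

```text
(no output)
```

View pics/c7.png

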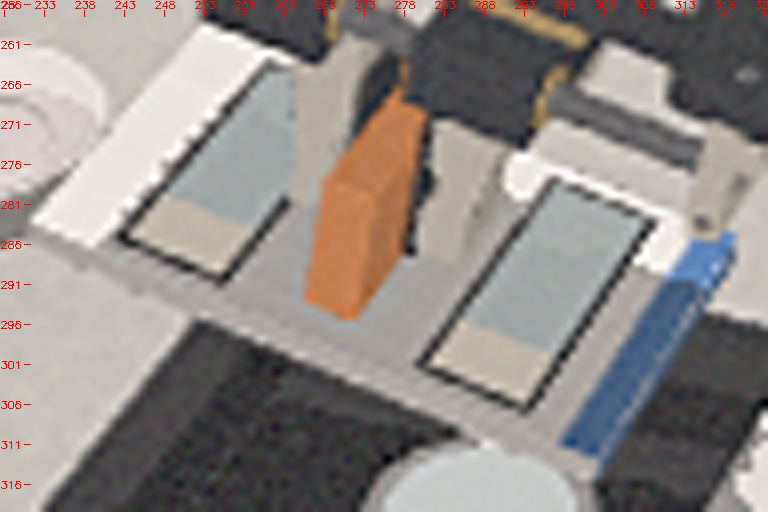

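View pics/c8.png

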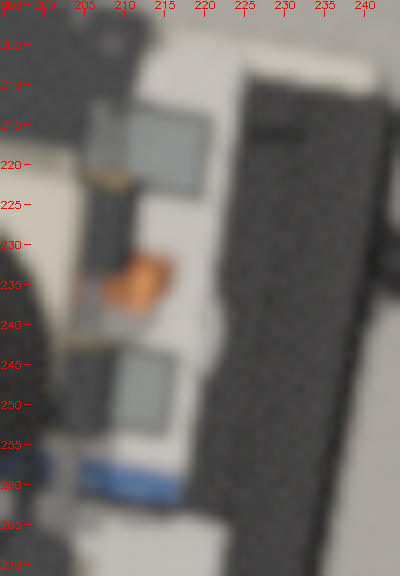

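Run:
```python
from h import *
s,q,R=pose(); Rp=R*Ro.from_euler('xyz',[180,0,-90],degrees=True).inv()
G=q+Rp.apply([0,0,D]); Rs=Ro.from_euler('z',YAW,degrees=True)
for nm,a,b in(('slide rear',(296.9,278),(216.6,243.5)),('slide nose',(309.4,283.3),(215.5,253.9)),('nose top',(317.75,286.75),(217.6,262))):
    X,e=tri(a,b); print(nm,'plate frame rel G',(Rp.inv().apply(X-G)*1000).round(1),np.round(np.array(e)*1000,1))
# side-only: rays with plate plane z=-20 (top)
n=Rp.apply([0,0,1])
for nm,a,w,zz in(('nose top +y','side',(228+598/8-.5,256+458/8-.5),-20),('nose bot +y','side',(228+603/8-.5,256+478/8-.5),-28),('rear top +y','side',(228+32/8-.5,256+224/8-.5),-20),('slide+y nose','side',(228+527/8-.5,256+412/8-.5),-20),('slide+y rear','side',(228+418/8-.5,256+363/8-.5),-20),('nose top -y','top',(217.6,262),-20),('slide-y nose','top',(215.5,253.9),-20),('bartop -y','top',(215.7,233.9),20),
  ('rearslide -y','top',(220.75,214.1),-20),('bartop +y nose','side',(228+373/8-.5,256+195/8-.5),20),('bartop +y rear','side',(228+325/8-.5,256+180/8-.5),20)):
    c,d=ray(a,w); k=((G-c)@n+zz/1000)/(d@n); print(nm,(Rp.inv().apply(c+k*d-G)*1000).round(1))
```

```text
slide rear plate frame rel G [-26.4 -40.  -20.1] [1.9 1.9]
slide nose plate frame rel G [-54.2 -40.7 -21. ] [1.5 1.5]
nose top plate frame rel G [-73.5 -47.5 -26. ] [1. 1.]
nose top +y [-75.7  42.5 -20. ]
nose bot +y [-77.4  40.  -28. ]
rear top +y [ 72.   44.4 -20. ]
slide+y nose [-55.4  37.8 -20. ]
slide+y rear [-26.7  36.9 -20. ]
nose top -y [-73.1 -48.9 -20. ]
slide-y nose [-52.5 -40.4 -20. ]
bartop -y [  7.1 -41.5  20. ]
rearslide -y [ 54.3 -39.3 -20. ]
bartop +y nose [-6.9 32.5 20. ]
bartop +y rear [ 4.7 34.  20. ]
```

```bash
cat >> h.py <<'E'
YO=-.0015
def tcpB(xB,zB,th,yo=0.):
    Rs=Ro.from_euler('z',YAW,degrees=True); Rp=Rs*Ro.from_euler('y',-th,degrees=True)
    B=O+Rs.apply(np.array([xB,yo,zB])/1000)
    return B+Rp.apply([.075,-YO,.028-D])
def where():
    "current B in pocket frame"
    s,q,R=pose(); Rp=R*Ro.from_euler('xyz',[180,0,-90],degrees=True).inv(); 
    B=q+Rp.apply([-.075,YO,-.028+D]); Rs=Ro.from_euler('z',YAW,degrees=True)
    b=Rs.inv().apply(B-O)*1000; e=(Rs.inv()*Rp).as_euler('zyx',degrees=True)
    F=Rs.inv().apply(s["contact_force"])
    print('B mm',b.round(1),'yaw,pitch,roll',(e*[1,-1,1]).round(2),'Fpocket',F.round(1),'M',Rs.inv().apply(s["moment"]).round(2),'t',round(s["time_s"],2))
E
python3 - <<'E'
from h import *
where(); go(-52,28,12); go(-52,4,12)
E
```

```text
B mm [-54.5   4.1  68.4] yaw,pitch,roll [ 0.36 11.74  0.19] Fpocket [ 0.3  0.7 -4.4] M [-0.06  1.14  0.01] t 6.65
tcp [0.534  0.2267 0.1362]
dpos mm [  1.6  -4.8 -40.1] rot [-0.0027 -0.0041 -0.0061] t 6.65 F [ 0.4  0.6 -4.4] w 0.0136
tcp [0.534  0.2267 0.1122]
dpos mm [  1.6  -4.8 -64.1] rot [-0.0027 -0.0041 -0.0061] t 6.65 F [ 0.4  0.6 -4.4] w 0.0136
```

Request:
carry_out(plan=[[0.002, -0.003, -0.004, -0.0025, -0.004, -0.006], [0, -0.001, -0.009, 0, 0, 0], [0, 0, -0.009, 0, 0, 0], [0, 0, -0.009, 0, 0, 0], [0, 0, -0.006, 0, 0, 0], [0, 0, 0, 0, 0, 0], [0, 0, 0, 0, 0, 0]])

```text
time_s: 7.23
tcp_pos: [0.5341, 0.2237, 0.1367]
eef_rot: [-167.9, 0.1, -99.5]
contact_force: [0.1, -0.1, -3.9]
gripper_width: 0.0136
```

Run:
```python
from h import *
where(); go(-52,28,12); go(-52,4,12)
```

```text
B mm [-51.4  -2.6  28.4] yaw,pitch,roll [-0.26 12.08  0.09] Fpocket [ 0.1 -0.1 -3.9] M [ 0.05  1.11 -0.04] t 7.23
tcp [0.534  0.2267 0.1362]
dpos mm [-0.1  3.  -0.5] rot [-0.0023  0.0018  0.0045] t 7.2333 F [ 0.1 -0.1 -3.9] w 0.0136
tcp [0.534  0.2267 0.1122]
dpos mm [ -0.1   3.  -24.5] rot [-0.0023  0.0018  0.0045] t 7.2333 F [ 0.1 -0.1 -3.9] w 0.0136
```

Request:
carry_out(plan=[[0, 0.002, 0, 0, 0, 0.004], [0, 0, 0, 0, 0, 0], [0, 0, 0, 0, 0, 0]])

```text
time_s: 7.48
tcp_pos: [0.5344, 0.226, 0.1371]
eef_rot: [-167.9, 0.2, -99.2]
contact_force: [-0.4, 0.3, -4.2]
gripper_width: 0.0141
```

Run:
```python
from h import *
where()
s=r.capture('side')[:,:,::-1];t=r.capture('top')[:,:,::-1]
go(-52,4,12)
cv2.imwrite("pics/s4.png",s);cv2.imwrite("pics/t4.png",t)
g=lambda c:(255*(c/255.)**.6).astype(np.uint8)
f=lambda im,x0,x1,y0,y1,k:g(cv2.resize(im[y0:y1,x0:x1],None,fx=k,fy=k,interpolation=cv2.INTER_CUBIC))
cv2.imwrite("pics/d5.png",f(s,220,360,270,370,5)); cv2.imwrite("pics/d6.png",f(t,170,260,195,290,6))
```

```text
B mm [-51.4  -0.5  28.7] yaw,pitch,roll [1.00e-02 1.21e+01 1.60e-01] Fpocket [-0.5  0.3 -4.2] M [-0.05  1.13  0.06] t 7.48
tcp [0.534  0.2267 0.1122]
dpos mm [ -0.5   0.6 -25. ] rot [-0.0026  0.0024 -0.0001] t 7.5833 F [-0.5  0.4 -4.6] w 0.0137
```

View pics/d5.png

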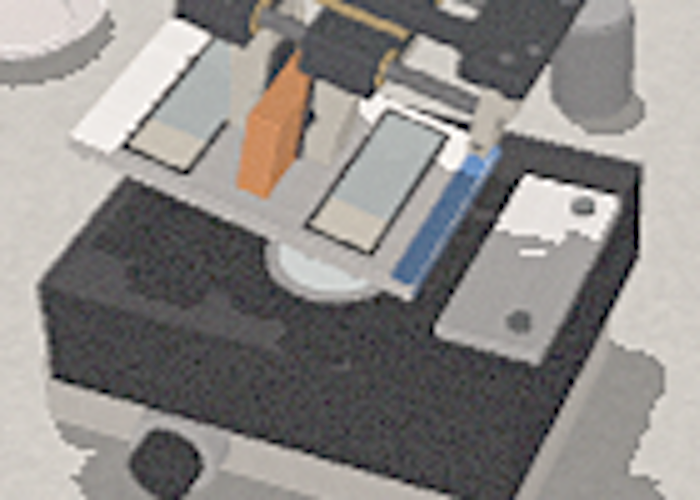

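View pics/d6.png

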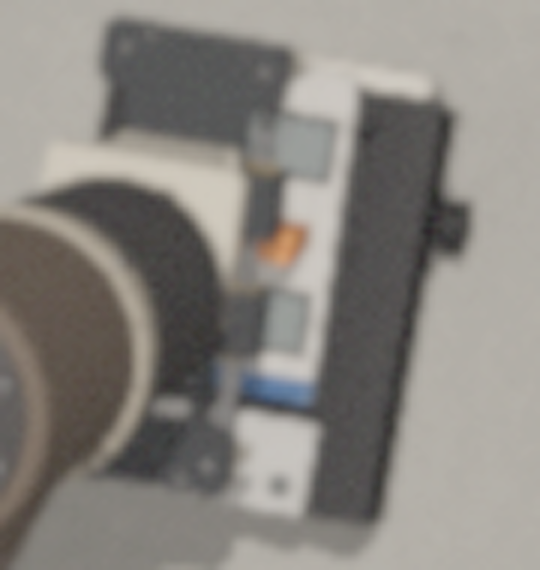

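Run:
```python
from h import *
Rs=Ro.from_euler('z',YAW,degrees=True)
P=lambda n,p,z:(Rs.inv().apply(onz(n,p,z)-O)*1000).round(1)
print('nose top -y',P('top',(170+313/6-.42,195+401/6-.42),.1165))
print('lip -y inner',P('top',(170+320/6-.42,195+410/6-.42),.103))
print('nose top +y side',P('side',(220+394/5-.4,270+283/5-.4),.1165),P('side',(220+410/5-.4,270+300/5-.4),.1087))
print('rear -y',P('top',(170+361/6-.42,195+85/6-.42),.1165+.0312))
print('rear +y side',P('side',(220+72/5-.4,270+138/5-.4),.1165+.0312))
# pocket walls from initial pics, top edge z=.098: side pic c3 coordinates (5x, no .5) 
for nm,p in(('rear/-y pocket corner',(222+222/5-.4,278+72/5-.4)),('-y wall near lip',(222+498/5-.4,278+143/5-.4))): print(nm,P('side',p,.098))
for nm,p in(('rear +y corner floor side?',(168+190/6-.42,195+100/6-.42)),('+y wall near lip',(168+133/6-.42,195+378/6-.42)),('rear -y',(168+388/6-.42,195+133/6-.42)), ('outer rear +y',(168+128/6-.42,195+47/6-.42)),('outer front +y',(168+52/6-.42,195+467/6-.42))): print(nm,P('top',p,.098))
for nm,p in(('outer rear +y',(222+32/5-.4,278+246/5-.4)),('outer rear -y',(222+208/5-.4,278+24/5-.4)),('outer front -y',(222+632/5-.4,278+124/5-.4)),('outer front +y',(222+507/5-.4,278+373/5-.4))): print('side',nm,P('side',p,.098))
```

```text
nose top -y [-51.1 -46.7  36.5]
lip -y inner [-54.7 -48.2  23. ]
nose top +y side [-46.6  44.6  36.5] [-52.5  43.4  28.7]
rear -y [ 91.8 -47.2  67.7]
rear +y side [89.9 44.9 67.7]
rear/-y pocket corner [ 70.2 -47.2  18. ]
-y wall near lip [-57.7 -46.1  18. ]
rear +y corner floor side? [74.7 43.7 18. ]
+y wall near lip [-56.   45.2  18. ]
rear -y [ 75.5 -49.1  18. ]
outer rear +y [94.  76.5 18. ]
outer front +y [-102.5   73.9   18. ]
side outer rear +y [90.2 77.5 18. ]
side outer rear -y [ 91.4 -75.3  18. ]
side outer front -y [-105.6  -77.7   18. ]
side outer front +y [-108.5   74.2   18. ]
```

Run:
```python
from h import *
Rs=Ro.from_euler('z',YAW,degrees=True)
def edge(n,img,z,a,b,N=40,w=5,lo=.1,hi=.9):
    "sample intensity edge across expected pocket-frame segment a-b (mm), return line fit"
    g=cv2.cvtColor(cv2.imread(img),cv2.COLOR_BGR2GRAY).astype(np.float32)
    a=np.array(a,float);b=np.array(b,float);u=(b-a)/np.linalg.norm(b-a);nn=np.array([-u[1],u[0]]);out=[]
    off=np.arange(-w,w+.01,.25)
    for k in np.linspace(lo,hi,N):
        pts=[proj(n,O+Rs.apply(np.array([*(a+k*(b-a)+o*nn),z])/1000)) for o in off]
        v=cv2.remap(g,np.float32([[p[0] for p in pts]]),np.float32([[p[1] for p in pts]]),cv2.INTER_CUBIC)[0]
        d=np.abs(np.gradient(cv2.GaussianBlur(v[None],(0,0),3)[0])); d=d-np.median(d);d[d<.3*d.max()]=0
        out.append((k,(d*off).sum()/d.sum()))
    out=np.array(out); L=np.linalg.norm(b-a)
    for _ in range(3):
        c=np.polyfit(out[:,0],out[:,1],1); e=out[:,1]-np.polyval(c,out[:,0]); out=out[abs(e)<max(1,2*e.std())]
    print(n,a,b,'normal',nn.round(1),'mid off %.2f'%np.polyval(c,.5),'angle deg %.2f'%np.degrees(np.arctan(c[0]/L)),'sd %.2f'%e.std(),len(out))
T="pics/top0.png";S="pics/side0.png"
edge('top',T,18,(-105,78),(95,78)); edge('top',T,18,(-105,78),(95,78),w=9)
edge('side',S,18,(-105,-78),(95,-78),w=9)
edge('side',S,18,(95,-78),(95,78),w=9)
edge('side',S,23,(-63,-49),(-63,49),w=8); edge('top',T,23,(-63,-49),(-63,49),w=8)
edge('top',T,23,(-105,-49),(-63,-49),w=8);edge('side',S,23,(-105,-49),(-63,-49),w=5)
edge('side',S,18,(-105,49),(-63,49),w=5)
edge('top',T,23,(-105,49),(-63,49),w=8)
```

```text
top [-105.   78.] [95. 78.] normal [-0.  1.] mid off -1.52 angle deg 0.08 sd 0.18 40
top [-105.   78.] [95. 78.] normal [-0.  1.] mid off -1.44 angle deg 0.10 sd 0.20 40
side [-105.  -78.] [ 95. -78.] normal [-0.  1.] mid off -0.07 angle deg -0.10 sd 0.43 37
side [ 95. -78.] [95. 78.] normal [-1.  0.] mid off 1.92 angle deg 0.06 sd 0.17 40
side [-63. -49.] [-63.  49.] normal [-1.  0.] mid off 1.38 angle deg -0.03 sd 0.18 40
top [-63. -49.] [-63.  49.] normal [-1.  0.] mid off -2.59 angle deg 0.27 sd 0.23 40
top [-105.  -49.] [-63. -49.] normal [-0.  1.] mid off -0.48 angle deg -0.01 sd 0.22 40
side [-105.  -49.] [-63. -49.] normal [-0.  1.] mid off 0.64 angle deg 0.56 sd 0.35 40
side [-105.   49.] [-63.  49.] normal [-0.  1.] mid off -1.04 angle deg -0.31 sd 0.36 39
top [-105.   49.] [-63.  49.] normal [-0.  1.] mid off 0.25 angle deg -0.31 sd 0.19 40
```

Request:
carry_out(plan=[[0, 0.0005, -0.005, 0, 0, 0], [0, 0, -0.006, 0, 0, 0], [0, 0, -0.006, 0, 0, 0], [0, 0, -0.004, 0, 0, 0], [0, 0, 0, 0, 0, 0]])

```text
time_s: 8.0
tcp_pos: [0.5346, 0.2271, 0.1146]
eef_rot: [-167.8, 0.3, -99.2]
contact_force: [-0.3, -0.9, -4.3]
gripper_width: 0.0139
```

Run:
```python
from h import *
where(); go(-52,3,12)
```

```text
B mm [-51.4   0.6   6.2] yaw,pitch,roll [ 0.02 12.16  0.26] Fpocket [-0.2 -1.  -4.3] M [-0.03  1.18 -0.02] t 8.0
tcp [0.534  0.2267 0.1112]
dpos mm [-0.6 -0.4 -3.4] rot [-0.0039  0.0034 -0.0004] t 8.0 F [-0.3 -0.9 -4.3] w 0.0139
```

Request:
carry_out(plan=[[0, 0, -0.002, -0.004, 0.003, 0], [0, 0, -0.0015, 0, 0, 0], [0, 0, 0, 0, 0, 0]])

```text
time_s: 8.25
tcp_pos: [0.5344, 0.2268, 0.11]
eef_rot: [-168.0, -0.1, -99.2]
contact_force: [0.2, -0.8, -4.2]
gripper_width: 0.0135
```

Run:
```python
from h import *
where()
```

```text
B mm [-51.6   0.    1.8] yaw,pitch,roll [ 0.02 11.97 -0.1 ] Fpocket [ 0.3 -0.7 -4.2] M [-0.05  1.12  0.  ] t 8.25
```

Request:
carry_out(plan=[[0, 0, -0.001, 0, 0, 0], [0, 0, -0.0005, 0, 0, 0], [0, 0, 0, 0, 0, 0]])

```text
time_s: 8.5
tcp_pos: [0.5347, 0.227, 0.1085]
eef_rot: [-168.0, -0.1, -99.2]
contact_force: [0.5, 0.6, -4.1]
gripper_width: 0.0141
```

Run:
```python
from h import *
where()
```

```text
B mm [-51.4   0.3   0.4] yaw,pitch,roll [ 0.03 11.98 -0.08] Fpocket [ 0.4  0.7 -4.1] M [ 0.03  1.09 -0.05] t 8.5
```

Request:
carry_out(plan=[[0, 0, -0.001, 0, 0, 0], [0, 0, -0.001, 0, 0, 0], [0, 0, 0, 0, 0, 0]])

```text
time_s: 8.75
tcp_pos: [0.5352, 0.2272, 0.1082]
eef_rot: [-167.9, -0.0, -99.2]
contact_force: [-1.8, -0.1, -0.1]
gripper_width: 0.0136
```

Run:
```python
from h import *
where()
```

```text
B mm [-50.8   0.6  -0.1] yaw,pitch,roll [ 0.05 12.08 -0.02] Fpocket [-1.7 -0.4 -0.1] M [-0.14  1.83  0.02] t 8.75
```

Request:
carry_out(plan=[[0, 0, 0.0025, 0, 0, 0], [-0.003, 0, 0, 0, 0, 0], [-0.004, 0.0005, 0, 0, 0, 0], [-0.003, 0.0005, 0, 0, 0, 0], [0, 0, 0, 0, 0, 0]])

```text
time_s: 9.17
tcp_pos: [0.5241, 0.2282, 0.1107]
eef_rot: [-167.9, 0.0, -99.2]
contact_force: [-0.7, -0.3, -4.7]
gripper_width: 0.0136
```

Run:
```python
from h import *
where();go(-64,2,12)
```

```text
B mm [-61.9  -0.    2.4] yaw,pitch,roll [0.000e+00 1.207e+01 1.000e-02] Fpocket [-0.7 -0.4 -4.7] M [ 0.05  1.15 -0.03] t 9.17
tcp [0.5221 0.2286 0.1102]
dpos mm [-2.   0.4 -0.5] rot [ 0.0001  0.0013 -0.0001] t 9.1667 F [-0.7 -0.3 -4.7] w 0.0136
```

Request:
carry_out(plan=[[-0.002, 0.0005, -0.001, 0, 0, 0], [-0.002, 0, 0, 0, 0, 0], [0, 0, 0, 0, 0, 0]])

```text
time_s: 9.42
tcp_pos: [0.5193, 0.2289, 0.1093]
eef_rot: [-167.9, -0.0, -99.2]
contact_force: [-0.6, 0.8, -4.2]
gripper_width: 0.0137
```

Run:
```python
from h import *
where()
```

```text
B mm [-66.8  -0.2   1. ] yaw,pitch,roll [ 0.04 12.06  0.  ] Fpocket [-0.7  0.6 -4.2] M [0.03 1.14 0.03] t 9.42
```

Request:
carry_out(plan=[[-0.001, 0.0002, 0, 0, 0, 0], [-0.001, 0.0002, 0, 0, 0, 0], [0, 0, 0, 0, 0, 0]])

```text
time_s: 9.67
tcp_pos: [0.5176, 0.2295, 0.1095]
eef_rot: [-167.9, -0.0, -99.1]
contact_force: [3.8, -1.0, -7.5]
gripper_width: 0.0135
```

Run:
```python
from h import *
where()
```

```text
B mm [-68.6  -0.    1.1] yaw,pitch,roll [8.00e-02 1.21e+01 1.00e-02] Fpocket [ 3.9 -0.4 -7.5] M [-0.39 -0.23  0.03] t 9.67
```

Request:
carry_out(plan=[[-0.0008, 0.0001, -0.0005, 0, 0, 0], [0, 0, 0, 0, 0, 0], [0, 0, 0, 0, 0, 0]])

```text
time_s: 9.92
tcp_pos: [0.5176, 0.2295, 0.1094]
eef_rot: [-167.8, -0.0, -99.1]
contact_force: [3.1, -2.0, -5.7]
gripper_width: 0.0137
```

Run:
```python
from h import *
where()
```

```text
B mm [-68.6   0.    1. ] yaw,pitch,roll [1.000e-01 1.217e+01 1.000e-02] Fpocket [ 3.4 -1.5 -5.7] M [-0.28 -0.21  0.01] t 9.92
```

Request:
carry_out(plan=[[-0.0015, 0.0002, 0, 0, 0, 0], [-0.0015, 0.0002, 0, 0, 0, 0], [-0.0015, 0.0002, 0, 0, 0, 0]])

```text
time_s: 10.17
tcp_pos: [0.5136, 0.2302, 0.1096]
eef_rot: [-167.8, 0.0, -99.1]
contact_force: [6.9, -2.1, -6.3]
gripper_width: 0.0135
```

Run:
```python
from h import *
where()
```

```text
B mm [-72.5   0.1   1.1] yaw,pitch,roll [ 0.09 12.21  0.02] Fpocket [ 7.1 -1.  -6.3] M [-0.48 -1.43  0.01] t 10.17
```

Run:
```python
from h import *
for a in((-76,.8,12),(-76,.8,8),(-76,.5,4),(-76,.3,2),(-76,0,0)): go(*a)
```

```text
tcp [0.5103 0.2305 0.109 ]
dpos mm [-3.3  0.3 -0.6] rot [ 0.0005  0.0036 -0.0016] t 10.1667 F [ 6.9 -2.1 -6.3] w 0.0135
tcp [0.5121 0.2302 0.104 ]
dpos mm [-1.6  0.1 -5.6] rot [ 0.0116  0.0726 -0.0016] t 10.1667 F [ 6.9 -2.1 -6.3] w 0.0135
tcp [0.5135 0.23   0.0986]
dpos mm [ -0.1  -0.2 -11. ] rot [ 0.0227  0.1415 -0.0015] t 10.1667 F [ 6.9 -2.1 -6.3] w 0.0135
tcp [0.5141 0.2299 0.0958]
dpos mm [  0.4  -0.3 -13.8] rot [ 0.0283  0.176  -0.0015] t 10.1667 F [ 6.9 -2.1 -6.3] w 0.0135
tcp [0.5146 0.2298 0.0929]
dpos mm [  0.9  -0.4 -16.7] rot [ 0.0338  0.2104 -0.0015] t 10.1667 F [ 6.9 -2.1 -6.3] w 0.0135
```

Request:
carry_out(plan=[[-0.0013, 0.0002, -0.0003, 0, 0.002, -0.001], [-0.0013, 0.0002, 0, 0, 0.002, 0], [-0.001, 0.0002, 0, 0, 0, 0]])

```text
time_s: 10.42
tcp_pos: [0.5106, 0.2307, 0.1095]
eef_rot: [-167.9, -0.0, -99.1]
contact_force: [8.8, -2.9, -8.7]
gripper_width: 0.0138
```

Run:
```python
from h import *
where()
for a in((-76,.8,10),(-76,.8,8)): go(*a)
```

```text
B mm [-75.7   0.1   1.2] yaw,pitch,roll [ 0.07 12.05 -0.03] Fpocket [ 9.1 -1.5 -8.7] M [-0.61 -2.35  0.03] t 10.42
tcp [0.5112 0.2304 0.1065]
dpos mm [ 0.6 -0.4 -2.9] rot [ 0.0064  0.0353 -0.0013] t 10.4167 F [ 8.8 -2.9 -8.7] w 0.0138
tcp [0.5121 0.2302 0.104 ]
dpos mm [ 1.4 -0.5 -5.5] rot [ 0.012   0.0697 -0.0013] t 10.4167 F [ 8.8 -2.9 -8.7] w 0.0138
```

Request:
carry_out(plan=[[0, 0, -0.0014, 0.003, 0.0175, 0], [0, 0, -0.0014, 0.003, 0.0175, 0], [0, 0, -0.0014, 0.003, 0.0175, 0], [0, 0, -0.0014, 0.003, 0.0175, 0]])

```text
time_s: 10.75
tcp_pos: [0.5118, 0.2308, 0.1044]
eef_rot: [-171.9, 0.0, -98.9]
contact_force: [8.2, -4.2, -8.0]
gripper_width: 0.0135
```

Run:
```python
from h import *
where()
for a in((-76,.6,4),(-76,.4,2),(-76,0,0)): go(*a)
```

```text
B mm [-76.4   0.2   1.1] yaw,pitch,roll [0.26 8.05 0.08] Fpocket [ 8.8 -2.9 -8. ] M [-1.13 -2.94 -0.03] t 10.75
tcp [0.5135 0.23   0.0987]
dpos mm [ 1.7 -0.8 -5.7] rot [ 0.0104  0.07   -0.0045] t 10.75 F [ 8.2 -4.2 -8. ] w 0.0135
tcp [0.5141 0.2299 0.0959]
dpos mm [ 2.3 -0.9 -8.4] rot [ 0.0159  0.1044 -0.0045] t 10.75 F [ 8.2 -4.2 -8. ] w 0.0135
tcp [0.5146 0.2298 0.0929]
dpos mm [  2.8  -1.  -11.5] rot [ 0.0214  0.1389 -0.0044] t 10.75 F [ 8.2 -4.2 -8. ] w 0.0135
```

Request:
carry_out(plan=[[0.0002, -0.0006, -0.0015, 0.003, 0.0175, -0.002], [0.0002, -0.0004, -0.0015, 0.003, 0.0175, -0.001], [0.0002, 0, -0.0014, 0.003, 0.0175, 0]])

```text
time_s: 11.0
tcp_pos: [0.5146, 0.2303, 0.1005]
eef_rot: [-174.9, 0.2, -99.0]
contact_force: [6.4, -4.0, -7.2]
gripper_width: 0.0136
```

Run:
```python
from h import *
where()
for a in((-76,.4,2),(-76,0,0)): go(*a)
```

```text
B mm [-74.6   0.3   1. ] yaw,pitch,roll [0.19 5.06 0.18] Fpocket [ 7.  -2.9 -7.2] M [-1.26 -2.54  0.12] t 11.0
tcp [0.5141 0.2299 0.0959]
dpos mm [-0.6 -0.4 -4.6] rot [ 0.0057  0.0533 -0.0033] t 11.0 F [ 6.4 -4.  -7.2] w 0.0136
tcp [0.5146 0.2298 0.0929]
dpos mm [-0.1 -0.5 -7.6] rot [ 0.0112  0.0877 -0.0032] t 11.0 F [ 6.4 -4.  -7.2] w 0.0136
```

Request:
carry_out(plan=[[-0.0015, -0.0006, -0.0005, 0, 0.002, -0.002], [-0.001, -0.0006, -0.0013, 0.003, 0.0175, -0.001], [-0.0006, -0.0004, -0.0014, 0.003, 0.0175, 0]])

```text
time_s: 11.25
tcp_pos: [0.5149, 0.2299, 0.0981]
eef_rot: [-176.9, 0.3, -99.1]
contact_force: [7.5, -2.4, -8.8]
gripper_width: 0.0139
```

Run:
```python
from h import *
where()
for a in((-76,.4,2),(-76,0,0)): go(*a)
```

```text
B mm [-74.8   0.1   1.2] yaw,pitch,roll [0.09 3.12 0.34] Fpocket [ 7.8 -1.2 -8.8] M [-0.52 -2.78  0.11] t 11.25
tcp [0.5141 0.2299 0.0959]
dpos mm [-0.9 -0.  -2.2] rot [-0.0027  0.0202 -0.0015] t 11.25 F [ 7.5 -2.4 -8.8] w 0.0139
tcp [0.5146 0.2298 0.0929]
dpos mm [-0.4 -0.1 -5.2] rot [ 0.0029  0.0547 -0.0014] t 11.25 F [ 7.5 -2.4 -8.8] w 0.0139
```

Request:
carry_out(plan=[[-0.0012, 0, -0.0012, -0.002, 0.0175, 0], [-0.0006, 0, -0.0014, 0.001, 0.0175, 0], [-0.0004, 0, -0.001, 0.001, 0.01, 0]])

```text
time_s: 11.5
tcp_pos: [0.5156, 0.2302, 0.095]
eef_rot: [-179.3, -0.0, -99.0]
contact_force: [2.2, -3.3, -0.4]
gripper_width: 0.0139
```

Run:
```python
from h import *
where()
for a in((-76,0,0),): go(*a)
```

```text
B mm [-74.8   0.3   1.2] yaw,pitch,roll [0.18 0.72 0.  ] Fpocket [ 2.7 -2.9 -0.4] M [-1.37 -1.26  0.13] t 11.5
tcp [0.5146 0.2298 0.0929]
dpos mm [-1.1 -0.4 -2.1] rot [ 0.002   0.0123 -0.0032] t 11.5 F [ 2.2 -3.3 -0.4] w 0.0139
```

Run:
```python
from h import *
s=r.capture('side')[:,:,::-1];t=r.capture('top')[:,:,::-1]
where()
cv2.imwrite("pics/s5.png",s);cv2.imwrite("pics/t5.png",t)
g=lambda c:(255*(c/255.)**.6).astype(np.uint8)
f=lambda im,x0,x1,y0,y1,k:g(cv2.resize(im[y0:y1,x0:x1],None,fx=k,fy=k,interpolation=cv2.INTER_CUBIC))
cv2.imwrite("pics/d7.png",f(s,220,350,275,365,6)); cv2.imwrite("pics/d8.png",f(t,170,260,195,290,6))
```

```text
B mm [-74.8   0.3   1.1] yaw,pitch,roll [0.15 0.72 0.  ] Fpocket [ 5.3 -3.1 -4.5] M [-1.   -2.    0.16] t 11.6
```

View pics/d7.png

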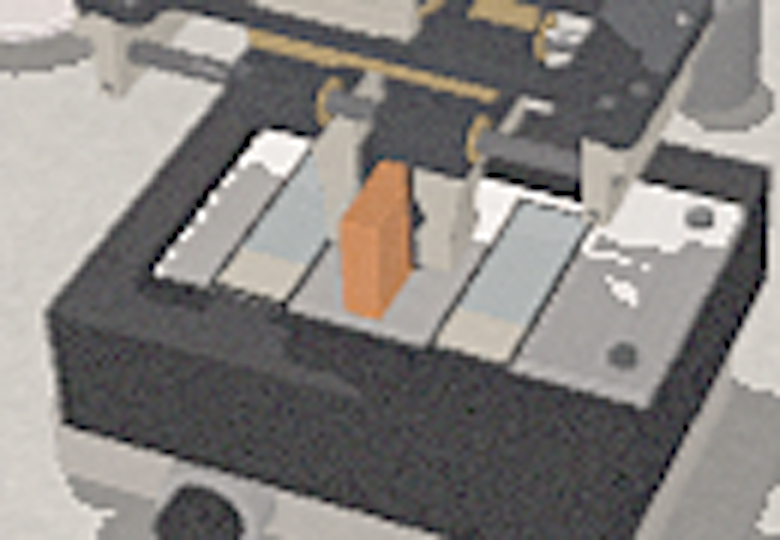

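View pics/d8.png

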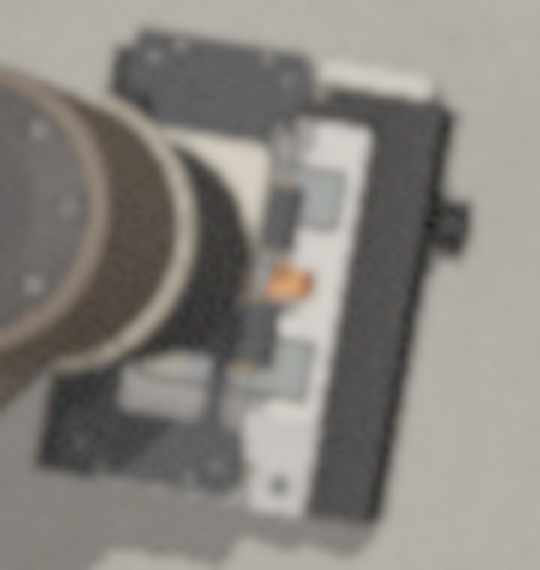

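Request:
carry_out(plan=[[-0.001, -0.0004, -0.001, 0.001, 0.006, -0.001], [-0.0008, -0.0003, -0.001, 0.001, 0.006, -0.001], [-0.0005, 0, -0.001, 0, 0.002, 0]])

```text
time_s: 11.85
tcp_pos: [0.5158, 0.2301, 0.0939]
eef_rot: [-179.9, 0.1, -99.1]
contact_force: [2.5, -3.4, 1.1]
gripper_width: 0.0139
```

Run:
```python
from h import *
where()
for a in((-75,0,0),): go(*a)
```

```text
B mm [-74.8   0.4   0.8] yaw,pitch,roll [0.11 0.14 0.09] Fpocket [ 3.1 -3.   1.1] M [-1.15 -0.92  0.09] t 11.85
tcp [0.5155 0.2297 0.0929]
dpos mm [-0.3 -0.5 -1. ] rot [-0.0012  0.0027 -0.0019] t 11.85 F [ 2.5 -3.4  1.1] w 0.0139
```

Request:
carry_out(plan=[[-0.0008, -0.0004, -0.0015, 0, 0.002, -0.001], [-0.0006, -0.0003, -0.0015, 0, 0.001, 0], [-0.0004, -0.0003, -0.0015, 0, 0, 0]])

```text
time_s: 12.1
tcp_pos: [0.5159, 0.2301, 0.0929]
eef_rot: [-179.8, 0.2, -99.1]
contact_force: [-3.4, -3.2, 15.0]
gripper_width: 0.0136
```

Run:
```python
from h import *
where()
for a in((-75,0,0),): go(*a)
```

```text
B mm [-74.7   0.4  -0.3] yaw,pitch,roll [0.13 0.21 0.22] Fpocket [-2.8 -3.7 15. ] M [-1.22  1.31  0.05] t 12.1
tcp [0.5155 0.2297 0.0929]
dpos mm [-0.3 -0.4 -0. ] rot [-0.0032  0.0043 -0.0023] t 12.1 F [-3.4 -3.2 15. ] w 0.0136
```

Request:
carry_out(plan=[[0, 0, 0, 0, 0, 0], [0, 0, 0, 0, 0, 0], [0, 0, 0, 0, 0, 0], [0, 0, 0, 0, 0, 0], [0, 0, 0, 0, 0, 0], [0, 0, 0, 0, 0, 0]], fingers=0.1)

```text
time_s: 12.6
tcp_pos: [0.5139, 0.2315, 0.0927]
eef_rot: [-179.9, 0.3, -99.1]
contact_force: [0.0, -0.6, 0.5]
gripper_width: 0.0389
```

Run:
```python
from h import *
where()
print(r.get_state()['gripper_width'])
```

```text
B mm [-76.9   1.4  -0.3] yaw,pitch,roll [0.1  0.11 0.34] Fpocket [ 0.1 -0.6  0.5] M [0.02 0.1  0.06] t 12.6
0.03890409093154694
```

Released, no contact force left. Retract straight up.

Request:
carry_out(plan=[[0, 0, 0.005, 0, 0, 0], [0, 0, 0.01, 0, 0, 0], [0, 0, 0.02, 0, 0, 0], [0, 0, 0.025, 0, 0, 0], [0, 0, 0.03, 0, 0, 0], [0, 0, 0.03, 0, 0, 0], [-0.01, -0.02, 0.03, 0, 0, 0], [-0.01, -0.035, 0.02, 0, 0, 0], [-0.01, -0.035, 0.01, 0, 0, 0], [-0.01, -0.035, 0, 0, 0, 0], [-0.01, -0.035, 0, 0, 0, 0], [-0.01, -0.02, 0, 0, 0, 0]])

```text
time_s: 13.6
tcp_pos: [0.4508, 0.0468, 0.2892]
eef_rot: [-179.6, 0.3, -98.7]
contact_force: [0.6, -0.5, -0.5]
gripper_width: 0.0393
```

Run:
```python
from h import *
s=r.capture('side')[:,:,::-1];t=r.capture('top')[:,:,::-1]
where()
cv2.imwrite("pics/s6.png",s);cv2.imwrite("pics/t6.png",t)
g=lambda c:(255*(c/255.)**.6).astype(np.uint8)
f=lambda im,x0,x1,y0,y1,k:g(cv2.resize(im[y0:y1,x0:x1],None,fx=k,fy=k,interpolation=cv2.INTER_CUBIC))
cv2.imwrite("pics/d9.png",f(s,220,350,275,365,6)); cv2.imwrite("pics/d10.png",f(t,170,260,195,290,6))
```

```text
B mm [-110.1 -191.6  195.9] yaw,pitch,roll [0.35 0.43 0.33] Fpocket [1.1 0.8 1. ] M [ 0.05  0.03 -0.07] t 13.7
```

View pics/d9.png

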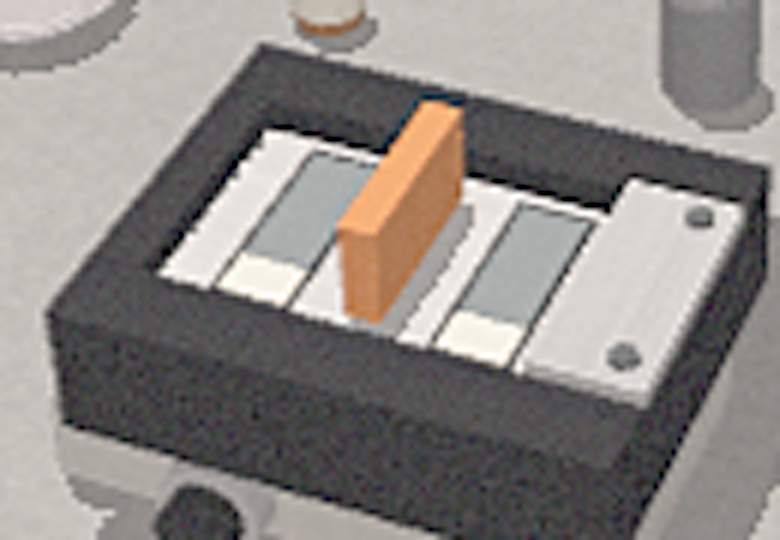

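View pics/d10.png

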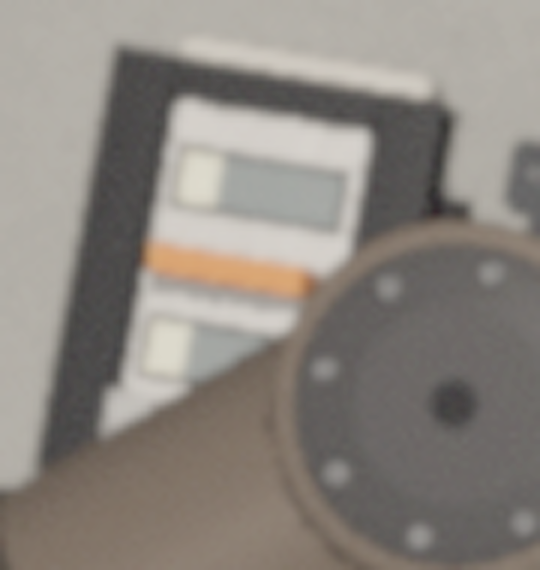

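View pics/s6.png

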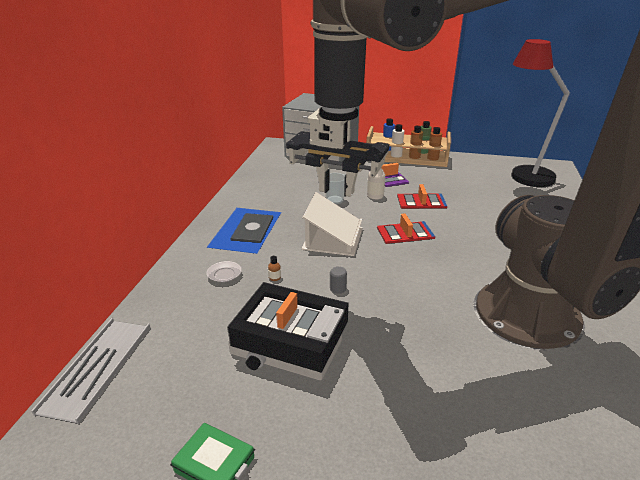

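Run:
```python
from h import *
Rs=Ro.from_euler('z',YAW,degrees=True)
S=lambda x,y:(220+x/6-.42,275+y/6-.42); T=lambda x,y:(170+x/6-.42,195+y/6-.42)
for nm,a,b in(('bar +y rear',S(340,227),T(150,241)),('bar +y nose',S(379,238),T(146,266)),('bar -y rear',S(424,101),T(316,271)),('plate rear -y',S(265,130),T(373,126)),
 ('rearslide +y nose',S(290,304),T(174,206)),('rearslide +y rear',S(222,287),T(181,147)),('noseslide +y rear',S(438,344),T(152,318)),('noseslide +y nose',S(512,368),T(142,375))):
    X,e=tri(a,b); print(nm,(Rs.inv().apply(X-O)*1000).round(1),np.round(np.array(e)*1000,1))
```

```text
bar +y rear [ 5.7 36.1 48. ] [1.8 1.8]
bar +y nose [-6.7 35.6 46.9] [2.9 2.9]
bar -y rear [  7.5 -38.3  44. ] [0.4 0.4]
plate rear -y [ 77.8 -45.6   5.5] [1.8 1.8]
rearslide +y nose [25.2 37.6  9.6] [1.4 1.4]
rearslide +y rear [51.4 38.9  9.8] [2.8 2.8]
noseslide +y rear [-28.2  37.7   9.7] [1.9 1.9]
noseslide +y nose [-54.7  37.7   8.1] [1.6 1.6]
```

Run:
```python
from plant import r
print(r.get_state()['time_s'], abs(r.get_state()['qd']).max()); print(r.close_job())
```

```text
13.7 2.6768112997579814
the job is handed in; nothing more can be done
None
```

The holder is seated in the stage pocket and released, and I handed the job in at 13.7 s. No verdict was reported, so the outcome below rests on my own checks.

**What I did**
- **Grasp and lift:** I took the grey holder by its orange bar on the white rest and lifted it clear. The red and purple look-alikes were left alone.
- **Finding the pocket floor:** I lowered the plate at a 12° tilt until the nose touched. That contact came at the height the cameras predicted, within about 0.1 mm.
- **Tucking and turning down:** I slid the blue edge under the lip and pushed the keeper back. The push force rose from about 3 to 9 N, which I read as 7–8 mm of travel. Then I turned the plate down flat and pressed it onto the floor with about 19 N.
- **Release:** I opened the fingers only part way (to 39 mm) so they would not hit the lip, then retracted straight up.

**What the last checks showed**
- **Flatness:** plate-top points triangulated 8–10 mm above the pocket floor at both slides, where 8 mm is expected. The implied tilt is about 0.01 rad.
- **Position:** the plate appeared centred sideways to about 1 mm and up against the rear wall. There was no contact force on the gripper, and the other things on the bench looked unmoved in the side picture.

**What disagreed or was not seen**
- Two triangulated corner points were poorer, at 2–4 mm: a bar corner and the plate's rear corner, both of which read low.
- The two cameras differ by about 2–3 mm along the stage's x.
- While turning the plate down I felt 3 N sideways and a few extra newtons downward on the blue edge. I did not find the cause of either; both were gone after release.
- The keeper's final reading could not be seen directly.

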